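# Swap the carton at the back of the stock tray

## Task

Clear the red carton and the white spool from the front of the grey stock tray onto the dark green side mat, lay the blue carton from behind them in the middle of the orange tray, lengthwise, and put the black screw carton squarely in the back place that it leaves. Only then set the red carton and the white spool back, each exactly where it stood at first, upright and square to the tray. Tip nothing over, and leave the tape measure and the yellow pack alone.

Things in the scene. Friction and masses are not known exactly. Their poses are not given: they have to be found in the camera images.
- stock_tray: grey metal tray, fixed; floor 5 mm thick, x -75 to +115 mm, y +-100 mm; origin on the bench, x to its back wall (45 mm high, inner face x = 111 mm), y to its left. Cheeks 30 mm high at y = +-98 mm, only behind x = 70 mm. Flat yellow lines mark the back place (centre x = 35 mm, y = 0, long side along y) and two front bays (centres about x = -29 mm, y = +-50 mm).
- side_mat: dark green rectangular flat mat with a black edge, 120 (x) x 190 (y) x 3 mm, fixed; origin under its centre on the bench, top at z = 3 mm. The side area for things cleared away; it has room for two, side by side along y.
- kit_tray: orange open tray, 145 (x) x 180 (y) x 22 mm high outside, walls and floor 4 mm, fixed; origin under its centre on the bench, long side along y.
- hook_carton: the blue closed carton that lies in the back place of the stock tray, 60 (x) x 119 (y) x 29 mm (z), 0.2 kg or so; origin at the centre of its underside. Grasp it across x (60 mm). About 45 mm are free behind it; the things in front stand 3 to 14 mm from it, so no finger fits there until they are cleared.
- screw_carton: black and orange closed carton that lies on the bench at first, 66 (x) x 121 (y) x 35 mm (z), 0.45 kg or so; origin at the centre of its underside. Grasp it across x (66 mm).
- lamp_carton: small red carton in one of the two front bays of the stock tray, 46 (x) x 53 (y) x 56 mm (z), 0.08 kg or so; origin at the centre of its underside, its y along the tray's y at first. In the bay grasp it across y (53 mm), where both sides are free.
- line_spool: white spool of line standing on end in the other front bay of the stock tray, round, 53 mm in diameter, 50 mm high (the fingers close on its 48 mm core), 0.09 kg or so; origin at the centre of its underside. In the bay grasp it along the tray's y.
- tape_measure: dark green tape measure standing on the bench to the right of the stock tray, about 32 x 79 x 62 mm; origin at its underside. A bystander: leave alone.
- yellow_pack: clear pack of fasteners with yellow edges lying on the bench to the right of the stock tray, about 64 x 78 x 26 mm; origin at its underside. A bystander: leave alone.

How it is judged (in metres and radians):
On the way, in this order (a step that is already met when the one before it is completed fails the run):
1. the red carton and the white spool both stand upright on the side mat, the blue carton not yet moved (x of lamp_carton in the frame of side_mat between -0.06 and 0.06 m and y of lamp_carton in the frame of side_mat between -0.095 and 0.095 m and z of lamp_carton in the frame of side_mat between -0.006 and 0.01 m and angle between each of lamp_carton, line_spool's own z axis and vertical below 0.15 rad and x of line_spool in the frame of side_mat between -0.06 and 0.06 m and y of line_spool in the frame of side_mat between -0.095 and 0.095 m and z of line_spool in the frame of side_mat between -0.006 and 0.01 m and distance of hook_carton from where it was at the start of the episode below 0.03 m), for 0.2 s.
2. the blue carton lies in the middle of the orange tray, the red carton and the spool still on the mat (x of hook_carton in the frame of kit_tray between -0.015 and 0.015 m and y of hook_carton in the frame of kit_tray between -0.015 and 0.015 m and z of hook_carton in the frame of kit_tray between -0.001 and 0.009 m and angle between hook_carton's own z axis and vertical below 0.1 rad and angle between the y axis of hook_carton and the y axis of kit_tray, either way round below 0.2 rad and x of lamp_carton in the frame of side_mat between -0.06 and 0.06 m and y of lamp_carton in the frame of side_mat between -0.095 and 0.095 m and z of lamp_carton in the frame of side_mat between -0.006 and 0.01 m and angle between each of lamp_carton, line_spool's own z axis and vertical below 0.15 rad and x of line_spool in the frame of side_mat between -0.06 and 0.06 m and y of line_spool in the frame of side_mat between -0.095 and 0.095 m and z of line_spool in the frame of side_mat between -0.006 and 0.01 m), for 0.2 s.
3. the screw carton lies in the back place of the stock tray, the red carton and the spool still on the mat (all of step 2 and x of screw_carton in the frame of stock_tray between 0.02 and 0.05 m and y of screw_carton in the frame of stock_tray between -0.015 and 0.015 m and z of screw_carton in the frame of stock_tray between 0 and 0.01 m and angle between screw_carton's own z axis and vertical below 0.1 rad and angle between the y axis of screw_carton and the y axis of stock_tray, either way round below 0.2 rad), for 0.2 s.
At the end, for the whole second after the job is handed in: Flat on the tray floors, within 15 mm in x and in y and 0.2 rad: blue carton in the middle of the orange tray, screw carton in the back place of the stock tray. Red carton (within 0.2 rad of square) and spool upright within 15 mm of where each stood. All at rest (x of hook_carton in the frame of kit_tray between -0.015 and 0.015 m and y of hook_carton in the frame of kit_tray between -0.015 and 0.015 m and z of hook_carton in the frame of kit_tray between -0.001 and 0.009 m and angle between each of hook_carton, screw_carton, lamp_carton, line_spool's own z axis and vertical below 0.1 rad and angle between the y axis of hook_carton and the y axis of kit_tray, either way round below 0.2 rad and x of screw_carton in the frame of stock_tray between 0.02 and 0.05 m and y of screw_carton in the frame of stock_tray between -0.015 and 0.015 m and z of screw_carton in the frame of stock_tray between 0 and 0.01 m and angle between the y axis of each of screw_carton, lamp_carton and the y axis of stock_tray, either way round below 0.2 rad and distance of each of lamp_carton, line_spool from where it was at the start of the episode below 0.015 m and linear speed of each of lamp_carton, line_spool, hook_carton, screw_carton below 0.02 m/s and angular speed of each of lamp_carton, line_spool, hook_carton, screw_carton below 0.2 rad/s); the robot touches nothing.
It fails at once if one of the four things is tipped by more than 0.7 rad (angle between any of lamp_carton, line_spool, hook_carton, screw_carton's own z axis and vertical above 0.7 rad).
It fails at once if the tape measure or the yellow pack is pushed more than 30 mm (distance of any of tape_measure, yellow_pack from where it was at the start of the episode above 0.03 m).
It also fails if it takes over 144 s, if anything falls off the work surface, if the arm or the gripper's body presses on something with over 40 N, if the wrist force passes 120 N, or if a joint passes its speed limit or range.

## Robot

A 7-joint arm with a two-finger parallel gripper is mounted at the origin on a cart in front of the work surface, level with it; the furniture and walls round the work are solid. World frame = base frame: x ahead of the robot, y to its left, z up, the work surface at z = 0. Lengths are in mm, angles in rad, forces in N, time in s.
With the tool pointing down it reaches from about 400 to 875 mm from the base axis. Payload 4.4 kg.
Tool frame: the origin (TCP) lies midway between the tips of the shut fingers; the grasp point (between the pads) lies 19 mm behind it (ctrl.grip_point_offset is the distance from the TCP to the grasp point, in mm); z points along the fingers, y is the line along which they close (so a half turn about z gives the same grasp; the last joint's range is limited). The gripper opens to 85 mm and grips with 20 to 120 N. Pads are 22 mm wide; open, the fingers measure 114 mm over their backs; the gripper's body (76 mm by 85 mm) begins 54 mm behind the grasp point. The pads swing forward as they close: fully open they stand 13 mm farther back than shut.
Start: joints at [1.054, 0.628, 0.038, 1.517, -0.027, 0.996, -0.02], TCP at [283.225, -585.066, 203.913] pointing down, gripper open.
Joint ranges: [-3.06, 3.06], [-0.37, 2.12], [-1.25, 1.32], [0.18, 2.47], [-1.1, 4.24], [0.23, 1.98], [-2.94, 2.94]. Speed limits (rad/s): [2.57, 2.57, 3.14, 3.14, 3.14, 3.14, 3.14].

## Interface

Orientations are given as [roll, pitch, yaw] about the fixed x, y, z axes, in that order (R = Rz(yaw) Ry(pitch) Rx(roll)).
In Python, from cell import ctrl, imaging, read_state gives the robot as it stands (ctrl), with the cameras (imaging) and the readings as plain functions.
- The arm moves only by the shell command python3 nudge.py FILE, which reads ROWS from the file FILE. ROWS is a JSON list of rows, 1 to 12 of them, each written [[dx, dy, dz], [rx, ry, rz], opening]: dx, dy, dz in shares of the most that a row can go, 1 being 50 mm, then a rotation vector rx, ry, rz in a scale on which 1.0 is 2 pi rad, then the finger opening in mm; each row shifts and turns the commanded pose from where the row before left it, along the tool's axes as they then stand; what a row does not reach is not made up. A row lasts 1/10 s, in which the tool goes at most 50 mm and 0.15 rad, less where a joint would pass 70% of its speed; a pose out of reach is approached as far as the arm can. The fingers move at their own pace and stop on an object; the grip force is fixed at half the most. Time passes only in rows, so rows that do not move let the fingers close. It prints the time, the measured TCP pose, the force, the opening and the grip force at its end. A shift or turn number past 1, either way, is cut back to 1. Input that does not fit is refused with a message, and nothing moves.
- read_state(): the state, without advancing time (a new reading comes with each control period).
- imaging.get_image(name): name is "scene" or "top" or "wrist"; returns the picture (384x512x3 uint8, blue, green, red); there is no depth.
- imaging.calibration(name): a dict with "fx", "fy", "cx", "cy" (pixels), "rvec" (rotation vector, rad) and "tvec" (3), from world to camera coordinates, as OpenCV has them; the wrist camera has in their place "hand_eye" (4x4, takes a point from camera to tool coordinates, whose origin is the TCP and whose axes are the flange's). Camera axes: x right, y down, z forward; pixel columns grow to the right and rows downward; lengths in mm; the calibration is good to about 2 mm. A picture is of the moment at which its call begins: read the wrist's pose just before it. calibration takes no time and is no camera call.
- ctrl.finish_job(): hands the job in; it is judged then, once.
The state is a dict: "clock": time; "qpos": joint angles; "qd": joint speeds; "tau": joint torques, N m; "eef_pos": TCP position; "tool_rot": TCP orientation; "force": force on the tool from outside, world axes, zero at the start; "torque": the same for the moment, N m; "width": finger opening in mm; "gripper_force": force on a finger pad.
Only numpy, scipy, OpenCV 4.12 (cv2) and the standard library are available. Lean on these libraries where they do the work, as an engineer would, in place of code of your own. Each camera call takes 0.05 s, during which the arm holds its last target. There are 200 camera calls.

## Working session

There is one attempt and no reset: what is moved stays moved. The work goes in short steps, Python scripts to look and compute and a shell command to move; the robot and the scene stay as the last step left them, time stands still between calls to the robot, and variables do not carry over. Pictures are saved under pics/ and viewed, at most 14 in all, crops included, and the job is handed in when it is done.

```bash
ls; mkdir -p pics; python3 - <<'E'
from cell import ctrl, imaging, read_state
import cv2
s=read_state();print(s)
for n in("scene","top","wrist"):
    cv2.imwrite(f"pics/{n}0.png",imaging.get_image(n));print(n,imaging.calibration(n))
E
```

```text
cell.py
nudge.py
pics
{'clock': 0.0, 'qpos': array([ 1.05419899,  0.62934283,  0.03842719,  1.51839092, -0.02698091,
        0.99630714, -0.02000923]), 'qd': array([-0.00092095,  0.00060868, -0.00151714, -0.00159856,  0.00357562,
       -0.0005801 , -0.00047633]), 'tau': array([-2.24036798e-04, -5.63404834e+01,  1.22587703e+00, -1.93448085e+01,
        1.09715236e-02,  1.04401336e-02,  2.63345974e-06]), 'eef_pos': array([ 282.91925032, -584.42720609,  202.98369221]), 'tool_rot': array([-3.13966234e+00,  3.32551409e-05,  4.50809964e-01]), 'force': array([-0.7511019 ,  0.16616459, -0.84399238]), 'torque': array([ 0.06985272,  0.03357551, -0.03886073]), 'gripper_force': 0.0, 'width': 85.36688447122941}
scene {'fx': 377.61086985640725, 'fy': 377.61086985640725, 'cx': 259.458842996773, 'cy': 194.94850473130498, 'rvec': array([ 1.06392713, -2.46724213,  0.98376132]), 'tvec': array([368.56214471, 306.94833786, 658.65297087])}
top {'fx': 425.04214277525443, 'fy': 425.04214277525443, 'cx': 253.8273534077394, 'cy': 194.2684441039442, 'rvec': array([ 2.10344759, -2.11743308,  0.18994801]), 'tvec': array([  22.91797451,  527.19169256, 1232.23440253])}
wrist {'fx': 331.85535903202293, 'fy': 331.85535903202293, 'cx': 255.70053256384605, 'cy': 194.43754406770648, 'hand_eye': array([[-5.78549161e-04, -9.61173184e-01, -2.75945239e-01,
         7.00974893e+01],
       [ 9.99999830e-01, -5.36068946e-04, -2.29371476e-04,
         8.11271490e-01],
       [ 7.25400390e-05, -2.75945325e-01,  9.61173331e-01,
        -1.70447030e+02],
       [ 0.00000000e+00,  0.00000000e+00,  0.00000000e+00,
         1.00000000e+00]])}
```

View pics/top0.png

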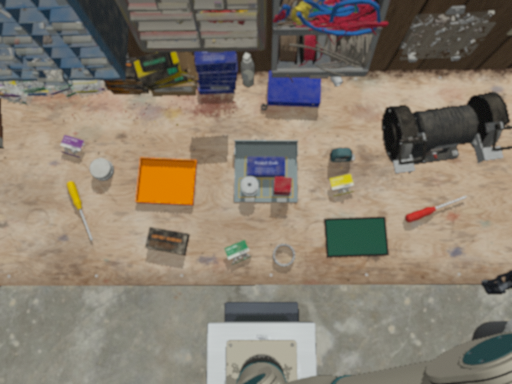

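View pics/scene0.png

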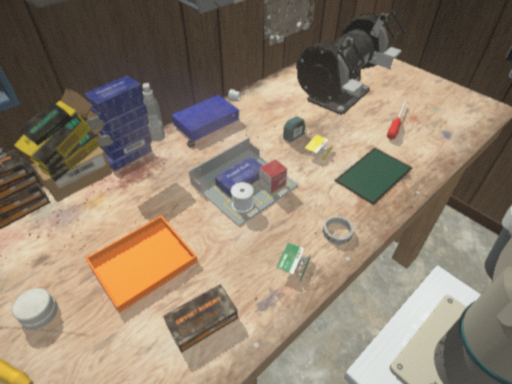

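The top view shows: tray around (266,171), with spool (250,186) front left, red carton (283,186) front right and blue carton (266,165) behind. The mat is at (356,237), the orange tray at (166,182), the screw carton at (167,241), and the bystanders at (341,155) and (341,182). The scene view agrees.

```bash
cat > h.py <<'E'
import numpy as np, cv2
from cell import ctrl, imaging, read_state
from scipy.spatial.transform import Rotation as R
def cam(n, s=None):
    c=imaging.calibration(n); K=np.array([[c["fx"],0,c["cx"]],[0,c["fy"],c["cy"]],[0,0,1]])
    if n!="wrist":
        Rw=cv2.Rodrigues(c["rvec"])[0]; return K,Rw.T,-Rw.T@c["tvec"]
    s=s or read_state(); H=c["hand_eye"]; Rt=R.from_euler("xyz",s["tool_rot"]).as_matrix()
    return K,Rt@H[:3,:3],Rt@H[:3,3]+s["eef_pos"]
def ray(cm,uv):
    K,A,p=cm; return p, A@np.linalg.solve(K,[uv[0],uv[1],1])
def onz(cm,uv,z):
    p,d=ray(cm,uv); return (p+d*(z-p[2])/d[2])
def proj(cm,X):
    K,A,p=cm; q=K@(A.T@(np.asarray(X,float)-p)); return q[:2]/q[2]
def tri(rs):
    M=0;b=0
    for p,d in rs:
        d=d/np.linalg.norm(d);P=np.eye(3)-np.outer(d,d);M=M+P;b=b+P@p
    return np.linalg.solve(M,b)
def shot(name):
    s=read_state();c=cam("wrist",s);im=imaging.get_image("wrist");cv2.imwrite(f"pics/{name}.png",im);np.savez(f"pics/{name}.npz",K=c[0],A=c[1],p=c[2]);return c,im
def load(name):
    f=np.load(f"pics/{name}.npz");return (f["K"],f["A"],f["p"]),cv2.imread(f"pics/{name}.png")
def rel(x,y,z,yaw=None):
    """tool-axis shift from the present pose to a world TCP target"""
    s=read_state();A=R.from_euler("xyz",s["tool_rot"]).as_matrix()
    print("t",s["clock"].round(2) if hasattr(s["clock"],"round") else s["clock"],"tcp",np.round(s["eef_pos"],1),"rpy",np.round(s["tool_rot"],3))
    print("tool shift",np.round(A.T@(np.array([x,y,z])-s["eef_pos"]),1))
E
python3 - <<'E'
from h import *
c=cam("top")
for n,uv,z in [("tray",(266,171),5),("spool",(250,186),55),("red",(283,186),60),("blue",(266,165),34),("mat",(356,237),3),("kit",(166,182),4),("screw",(167,241),35),("tape",(341,155),62),("pack",(341,182),26)]:
    print(n,onz(c,uv,z).round(0))
E
```

```text
tray [612. -19.   5.]
spool [552.  31.  55.]
red [550. -69.  60.]
blue [623. -19.  34.]
mat [ 401. -292.    3.]
kit [579. 298.   4.]
screw [390. 282.  35.]
tape [ 645. -247.   62.]
pack [ 569. -250.   26.]
```

The rows are not in the units I measure in: shifts go in shares of 50 mm and turns go in shares of 2 pi rad. I convert before sending: -44 mm is -0.88, -30 mm is -0.6, 0.15 rad / 6.2832 = 0.0239.

```bash
echo '[[[0,0,-0.6],[0,0,0.0239],85],[[0,0,-0.6],[0,0,0.0239],85],[[0,0,-0.6],[0,0,0.024],85],[[0.44,-0.88,0],[0,0,0],85],[[0.44,-0.88,0],[0,0,0],85],[[0.44,-0.88,0],[0,0,0],85],[[0.44,-0.88,0],[0,0,0],85],[[0.44,-0.88,0],[0,0,0],85],[[0.44,-0.88,0],[0,0,0],85],[[0,0,0],[0,0,0],85],[[0,0,0],[0,0,0],85]]' > rows.txt && python3 nudge.py rows.txt
python3 -c "
from h import *
shot('w1')"
```

```text
clock: 1.25
eef_pos: [415.5, -319.8, 293.9]
tool_rot: [3.142, 0.0, 0.004]
force: [-0.5, -1.0, -0.0]
width: 84.9
gripper_force: 0.0
```

Scaled: -40 mm is -0.8, 25 mm is 0.5.

```bash
echo '[[[0.5,-0.8,0],[0,0,0],85],[[0.5,-0.8,0],[0,0,0],85],[[0.5,-0.8,0],[0,0,0],85],[[0.5,-0.8,0],[0,0,0],85],[[0.5,-0.8,0],[0,0,0],85],[[0.3,-0.8,0],[0,0,0],85],[[0,-0.8,0],[0,0,0],85],[[0,0,0],[0,0,0],85],[[0,0,0],[0,0,0],85]]' > rows.txt && python3 nudge.py rows.txt
python3 -c "
from h import *
shot('w2');rel(585,-20,300)"
```

```text
clock: 2.2
eef_pos: [554.8, -42.1, 293.6]
tool_rot: [3.141, 0.001, 0.0]
force: [0.3, -1.3, -0.5]
width: 85.2
gripper_force: 0.0
t 2.25 tcp [554.7 -43.4 293.8] rpy [ 3.14e+00  0.00e+00 -2.00e-03]
tool shift [ 30.3 -23.5  -6.3]
```

```bash
python3 -c "
import cv2,numpy as np
a=[cv2.resize(cv2.imread(f'pics/w{i}.png'),(400,300)) for i in(1,)]
cv2.imwrite('pics/v1.png',a[0]);cv2.imwrite('pics/v2.png',cv2.resize(cv2.imread('pics/w2.png')[40:384,60:460],None,fx=1.7,fy=1.7,interpolation=2))"
```

```text
(no output)
```

View pics/v2.png

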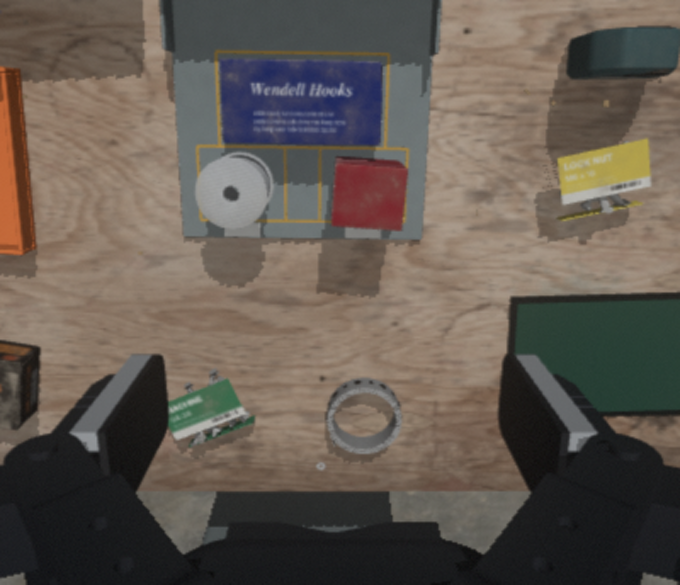

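View pics/w1.png

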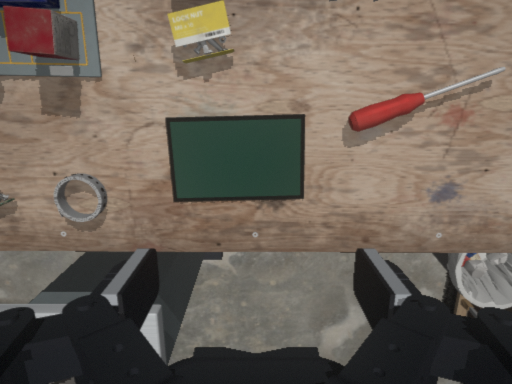

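Wrist 2 (crop, scale 1.7, offset 60,40): spool top centre about (231,190), red carton top (332–406, 158–230), blue carton top (218–385, 58–146), all nearly square to the world axes. Wrist 1: mat corners (167,118), (305,115), (303,199), (174,201). I'll take a second view of the tray for heights.

Scaled: -40 mm is -0.8, 25 mm is 0.5.

```bash
echo '[[[0.5,-0.8,0],[0,0,0],85],[[0.5,-0.8,0],[0,0,0],85],[[0.4,-0.2,0],[0,0,0],85],[[0,0,0],[0,0,0],85],[[0,0,0],[0,0,0],85]]' > rows.txt && python3 nudge.py rows.txt
python3 -c "
from h import *
shot('w3')
cv2.imwrite('pics/v3.png',cv2.resize(cv2.imread('pics/w3.png')[60:360,150:450],None,fx=2,fy=2,interpolation=2))
a=cv2.imread('pics/w2.png')[60:190,150:310]
cv2.imwrite('pics/v4.png',cv2.resize(a,None,fx=4,fy=4,interpolation=2))"
```

```text
clock: 2.75
eef_pos: [624.7, 46.0, 293.4]
tool_rot: [3.14, 0.001, -0.003]
force: [0.5, -1.3, -0.2]
width: 85.2
gripper_force: 0.0
```

View pics/v3.png

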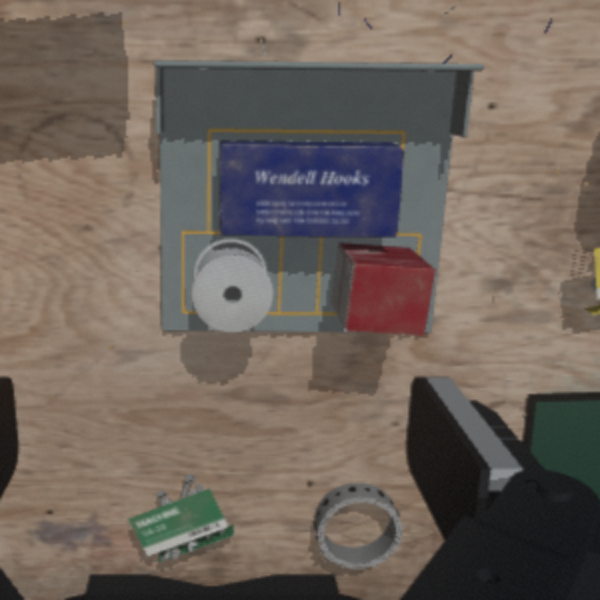

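View pics/v4.png

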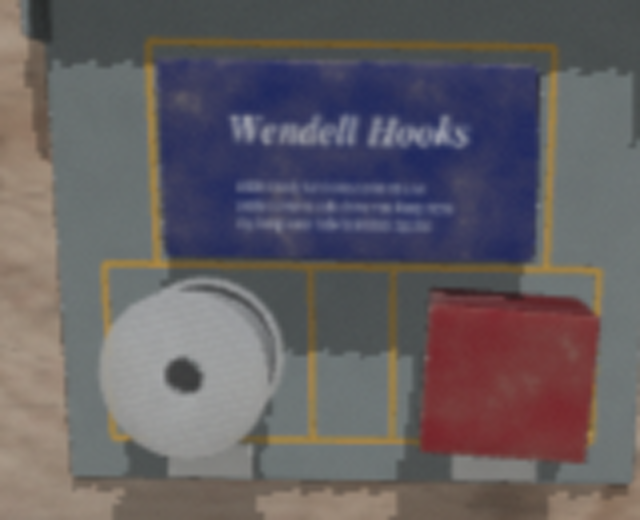

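Crops: the spool hole is at v4 (185,376) and v3 (233,294). The red top corners, blue top corners, yellow lines and tray front edge are all clear. The scene is turned only slightly from the world axes. Triangulating now.

```bash
python3 - <<'E'
from h import *
c2,_=load("w2");c3,_=load("w3")
P={"spool":((185,376),(233,294)),
"rBL":((430,303),(352,260)),"rBR":((598,318),(433,265)),"rFR":((586,461),(426,333)),"rFL":((422,448),(347,330)),
"bBL":((157,60),(222,143)),"bBR":((539,68),(404,150)),"bFR":((534,263),(400,237)),"bFL":((163,258),(218,234)),
"placeBL":((149,40),(210,131)),"placeBR":((556,46),(405,133)),"trayFL":((73,478),(162,332)),"trayFR":((634,485),(432,332)),
"bayBL":((103,262),(183,233)),"bayBR":((602,269),(421,235)),"bayFL":((112,438),(182,313))}
Z={"s":55,"r":61,"b":34,"p":5,"t":5}
for k,(a,b) in P.items():
    a=np.array(a)/4+[150,60]-.4;b=np.array(b)/2+[150,60]-.25
    z=5 if k[:3]in("bay",) else Z[k[0]]
    print(k,tri([ray(c2,a),ray(c3,b)]).round(1),onz(c2,a,z).round(1)[:2],onz(c3,b,z).round(1)[:2])
c1,_=load("w1")
for uv in((167,117),(305,115),(303,199),(174,201)): print("mat",onz(c1,uv,3).round(1))
E
```

```text
spool [560.1  31.5  53.1] [560.3  31.2] [560.8  31.5]
rBL [582.6 -44.8  52.7] [583.3 -44.7] [585.  -43.1]
rBR [578.4 -96.9  52.2] [578.8 -95.3] [581.5 -94.4]
rFR [535.2 -93.5  61.2] [534.7 -93.2] [535.6 -93.9]
rFL [539.1 -42.   63.6] [538.8 -42.2] [537.9 -42.4]
bBL [654.6  38.7  31.5] [654.   38.6] [655.4  38.3]
bBR [651.1 -77.6  37.3] [651.6 -78.1] [650.5 -78.3]
bFR [594.1 -77.8  40. ] [593.  -77.9] [593.3 -80.1]
bFL [594.4  41.   28.6] [594.7  40.1] [595.8  40.9]
placeBL [661.4  45.8   9.4] [662.   46.4] [660.8  46. ]
placeBR [659.5 -85.2  10.1] [660.1 -85.8] [658.9 -86.5]
trayFL [516.   81.7   6.5] [516.   81.8] [515.   82.1]
trayFR [ 513.2 -118.     3.3] [ 513.3 -117.5] [ 514.2 -117.6]
bayBL [591.4  65.   10.5] [591.3  66.1] [589.9  65.4]
bayBR [ 588.7 -102.8    7.4] [ 588.8 -103.4] [ 587.8 -103.3]
bayFL [530.5  66.9   6.3] [530.5  67. ] [529.8  67.1]
mat [ 462.2 -200.     3. ]
mat [ 465.5 -386.9    3. ]
mat [ 346.8 -389.3    3. ]
mat [ 343.1 -201.8    3. ]
```

Heights agree with the text: spool top about 53, red top about 57, blue top about 34, tray floor about 6. The tray origin is about (589.6, -18.5) with yaw -0.01. The spool is at (560.5, 31.4), red at (559.4, -68.6), blue at (624, -19), and the mat centre at (404, -294.5). Spool first.

Scaled: 45 mm is 0.9, 40 mm is 0.8.

```bash
echo '[[[-0.32,0.08,0.9],[0,0,0],85],[[-0.32,0.08,0.9],[0,0,0],85],[[-0.32,0.08,0.9],[0,0,0],85],[[-0.32,0.06,0.8],[0,0,0],85],[[0,0,0],[0,0,0],85],[[0,0,0],[0,0,0],85]]' > rows.txt && python3 nudge.py rows.txt; python3 -c "
from h import *
rel(560.5,31.4,10)"
```

```text
clock: 3.4
eef_pos: [561.5, 32.7, 120.0]
tool_rot: [3.141, -0.001, -0.002]
force: [1.3, -0.5, 0.9]
width: 84.9
gripper_force: 0.0
t 3.4 tcp [561.5  32.7 120. ] rpy [ 3.141e+00 -1.000e-03 -2.000e-03]
tool shift [ -1.2   1.2 110. ]
```

Scaled: 30 mm is 0.6, 15 mm is 0.3.

```bash
echo '[[[-0.02,0.02,0.6],[0,0,0],85],[[0,0,0.6],[0,0,0],85],[[0,0,0.6],[0,0,0],85],[[0,0,0.3],[0,0,0],85],[[0,0,0.1],[0,0,0],85],[[0,0,0],[0,0,0],85],[[0,0,0],[0,0,0],85]]' > rows.txt && python3 nudge.py rows.txt; echo '[[[0,0,0],[0,0,0],60],[[0,0,0],[0,0,0],50],[[0,0,0],[0,0,0],40],[[0,0,0],[0,0,0],35],[[0,0,0],[0,0,0],35],[[0,0,0],[0,0,0],35]]' > rows.txt && python3 nudge.py rows.txt
```

```text
clock: 4.1
eef_pos: [561.4, 33.2, 10.5]
tool_rot: [-3.141, -0.003, 0.001]
force: [-0.2, -0.4, 0.4]
width: 85.0
gripper_force: 0.0
clock: 4.7
eef_pos: [560.3, 33.2, 10.1]
tool_rot: [-3.141, -0.001, 0.001]
force: [-1.0, -0.7, 7.7]
width: 45.5
gripper_force: 60.1
```

Scaled: -30 mm is -0.6, -20 mm is -0.4.

```bash
echo '[[[0,0,-0.2],[0,0,0],35],[[0,0,-0.4],[0,0,0],35],[[0,0,-0.6],[0,0,0],35],[[0,0,-0.6],[0,0,0],35],[[0,0,0],[0,0,0],35]]' > rows.txt && python3 nudge.py rows.txt; python3 -c "
from h import *
rel(404,-237,98)"
```

```text
clock: 5.2
eef_pos: [562.9, 33.3, 103.1]
tool_rot: [-3.141, -0.008, 0.001]
force: [0.5, 0.2, -0.7]
width: 45.2
gripper_force: 61.4
t 5.2 tcp [562.9  33.3 103.1] rpy [-3.141e+00 -8.000e-03  1.000e-03]
tool shift [-159.   270.2    3.7]
```

Scaled: 42 mm is 0.84, 34 mm is 0.68.

```bash
echo '[[[-0.2,0.32,0],[0,0,0],35],[[-0.4,0.68,0],[0,0,0],35],[[-0.48,0.84,0],[0,0,0],35],[[-0.48,0.84,0],[0,0,0],35],[[-0.48,0.84,0],[0,0,0],35],[[-0.48,0.84,0],[0,0,0],35],[[-0.4,0.68,0],[0,0,0],35],[[-0.2,0.32,0],[0,0,0],35],[[-0.06,0.04,0],[0,0,0],35],[[0,0,0],[0,0,0],35],[[0,0,0],[0,0,0],35]]' > rows.txt && python3 nudge.py rows.txt; python3 -c "
from h import *
rel(404,-237,9)"
```

```text
clock: 6.3
eef_pos: [401.1, -235.6, 98.6]
tool_rot: [-3.14, 0.0, 0.003]
force: [-0.2, 0.5, -1.3]
width: 45.7
gripper_force: 61.5
t 6.3 tcp [ 401.1 -235.6   98.6] rpy [-3.14e+00  0.00e+00  3.00e-03]
tool shift [ 2.9  1.5 89.6]
```

Scaled: 30 mm is 0.6, 25 mm is 0.5.

```bash
echo '[[[0.04,0.02,0.5],[0,0,0],35],[[0,0,0.6],[0,0,0],35],[[0,0,0.36],[0,0,0],35],[[0,0,0.16],[0,0,0],35],[[0,0,0.1],[0,0,0],35],[[0,0,0.06],[0,0,0],35],[[0,0,0],[0,0,0],35]]' > rows.txt && python3 nudge.py rows.txt
```

```text
clock: 7.0
eef_pos: [403.4, -237.8, 10.2]
tool_rot: [3.141, -0.001, 0.001]
force: [-0.3, -0.3, -0.5]
width: 45.1
gripper_force: 61.5
```

Down another 2 mm, release, and rise.

Scaled: 2 mm is 0.04.

```bash
echo '[[[0,0,0.04],[0,0,0],35],[[0,0,0],[0,0,0],35]]' > rows.txt && python3 nudge.py rows.txt; echo '[[[0,0,0],[0,0,0],60],[[0,0,0],[0,0,0],85],[[0,0,0],[0,0,0],85],[[0,0,0],[0,0,0],85],[[0,0,-0.3],[0,0,0],85],[[0,0,-0.6],[0,0,0],85],[[0,0,-0.8],[0,0,0],85],[[0,0,-0.4],[0,0,0],85],[[0,0,0],[0,0,0],85]]' > rows.txt && python3 nudge.py rows.txt;  python3 -c "
from h import *
rel(559.4,-68.6,120)"
```

```text
clock: 7.2
eef_pos: [403.3, -238.2, 8.3]
tool_rot: [3.141, -0.001, 0.001]
force: [-0.0, -0.2, -1.2]
width: 45.5
gripper_force: 61.5
clock: 8.1
eef_pos: [404.8, -239.0, 115.6]
tool_rot: [3.139, -0.005, 0.001]
force: [0.5, -1.2, -0.9]
width: 84.8
gripper_force: 0.0
t 8.1 tcp [ 404.8 -239.   115.6] rpy [ 3.139e+00 -5.000e-03  1.000e-03]
tool shift [ 154.7 -170.3   -4.1]
```

Scaled: -34 mm is -0.68, 31 mm is 0.62, 0.04 rad / 6.2832 = 0.0064.

```bash
echo '[[[0.32,-0.34,-0.1],[0,0,0],85],[[0.62,-0.68,0],[0,0,0],85],[[0.62,-0.68,0],[0,0,0],85],[[0.62,-0.68,0],[0,0,0],85],[[0.6,-0.68,0],[0,0,0],85],[[0.32,-0.34,0],[0,0,0.0064],85],[[0,0,0],[0,0,0],85],[[0,0,0],[0,0,0],85]]' > rows.txt && python3 nudge.py rows.txt;  python3 -c "
from h import *
rel(559.4,-68.6,17)"
```

```text
clock: 8.9
eef_pos: [556.7, -67.8, 116.6]
tool_rot: [3.141, 0.003, -0.038]
force: [-2.0, -0.3, -0.4]
width: 84.9
gripper_force: 0.0
t 8.9 tcp [556.7 -67.8 116.6] rpy [ 3.141e+00  3.000e-03 -3.800e-02]
tool shift [ 3.   0.7 99.6]
```

Scaled: 30 mm is 0.6, 25 mm is 0.5.

```bash
echo '[[[0.06,0.02,0.5],[0,0,0],85],[[0,0,0.6],[0,0,0],85],[[0,0,0.5],[0,0,0],85],[[0,0,0.3],[0,0,0],85],[[0,0,0.1],[0,0,0],85],[[0,0,0],[0,0,0],85],[[0,0,0],[0,0,0],85]]' > rows.txt && python3 nudge.py rows.txt; echo '[[[0,0,0],[0,0,0],65],[[0,0,0],[0,0,0],55],[[0,0,0],[0,0,0],45],[[0,0,0],[0,0,0],45],[[0,0,0],[0,0,0],45],[[0,0,0],[0,0,0],45]]' > rows.txt && python3 nudge.py rows.txt
```

```text
clock: 9.6
eef_pos: [560.9, -69.8, 18.5]
tool_rot: [3.141, -0.001, -0.04]
force: [1.2, -0.1, -0.3]
width: 84.8
gripper_force: 0.0
clock: 10.2
eef_pos: [561.6, -69.1, 19.2]
tool_rot: [3.141, -0.002, -0.039]
force: [-1.6, 0.4, 6.4]
width: 51.3
gripper_force: 62.6
```

Scaled: -30 mm is -0.6, -20 mm is -0.4.

```bash
echo '[[[0,0,-0.2],[0,0,0],45],[[0,0,-0.4],[0,0,0],45],[[0,0,-0.6],[0,0,0],45],[[0,0,-0.6],[0,0,0],45],[[0,0,-0.2],[0,0,0],45],[[0,0,0],[0,0,0],45]]' > rows.txt && python3 nudge.py rows.txt; python3 -c "
from h import *
rel(404,-353,110)"
```

```text
clock: 10.8
eef_pos: [562.0, -69.0, 119.7]
tool_rot: [3.141, -0.004, -0.039]
force: [1.6, -0.4, -0.7]
width: 50.8
gripper_force: 62.4
t 10.8 tcp [562.  -69.  119.7] rpy [ 3.141 -0.004 -0.039]
tool shift [-146.8  289.9    9.3]
```

Scaled: 42 mm is 0.84, 38 mm is 0.76, -0.04 rad / 6.2832 = -0.0064.

```bash
echo '[[[0,0.2,0],[0,0,-0.0064],45],[[-0.4,0.7,0],[0,0,0],45],[[-0.48,0.84,0],[0,0,0],45],[[-0.48,0.84,0],[0,0,0],45],[[-0.48,0.84,0],[0,0,0],45],[[-0.48,0.84,0],[0,0,0],45],[[-0.44,0.76,0],[0,0,0],45],[[-0.3,0.5,0],[0,0,0],45],[[-0.1,0.16,0],[0,0,0],45],[[0,0,0],[0,0,0],45],[[0,0,0],[0,0,0],45]]' > rows.txt && python3 nudge.py rows.txt; python3 -c "
from h import *
rel(404,-353,17)"
```

```text
clock: 11.9
eef_pos: [403.3, -351.2, 117.2]
tool_rot: [-3.14, 0.0, 0.003]
force: [0.5, 0.4, -1.1]
width: 51.1
gripper_force: 62.4
t 11.9 tcp [ 403.3 -351.2  117.2] rpy [-3.14e+00  0.00e+00  3.00e-03]
tool shift [  0.7   2.  100.2]
```

Scaled: 30 mm is 0.6, 25 mm is 0.5.

```bash
echo '[[[0,0.04,0.5],[0,0,0],45],[[0,0,0.6],[0,0,0],45],[[0,0,0.5],[0,0,0],45],[[0,0,0.2],[0,0,0],45],[[0,0,0.1],[0,0,0],45],[[0,0,0.06],[0,0,0],45],[[0,0,0],[0,0,0],45],[[0,0,0],[0,0,0],45]]' > rows.txt && python3 nudge.py rows.txt
```

```text
clock: 12.7
eef_pos: [403.3, -355.4, 20.8]
tool_rot: [3.141, -0.001, 0.001]
force: [0.1, -0.1, -0.8]
width: 50.5
gripper_force: 62.4
```

Scaled: 3 mm is 0.06.

```bash
echo '[[[0,0,0.06],[0,0,0],45],[[0,0,0],[0,0,0],45]]' > rows.txt && python3 nudge.py rows.txt; echo '[[[0,0,0],[0,0,0],65],[[0,0,0],[0,0,0],85],[[0,0,0],[0,0,0],85],[[0,0,0],[0,0,0],85],[[0,0,-0.4],[0,0,0],85],[[0,0,-0.8],[0,0,0],85],[[0,0,-1],[0,0,0],85],[[0,0,-1],[0,0,0],85],[[0,0,-1],[0,0,0],85],[[0,0,0],[0,0,0],85]]' > rows.txt && python3 nudge.py rows.txt;  python3 -c "
from h import *
shot('w4')
rel(500,250,290)"
```

```text
clock: 12.9
eef_pos: [402.9, -355.4, 17.2]
tool_rot: [3.141, -0.001, 0.001]
force: [0.4, -0.8, -0.6]
width: 50.5
gripper_force: 62.5
clock: 13.9
eef_pos: [406.2, -358.0, 233.9]
tool_rot: [3.133, -0.011, 0.001]
force: [0.0, -0.7, -0.3]
width: 84.8
gripper_force: 0.0
t 13.95 tcp [ 404.5 -356.6  230.7] rpy [ 3.136e+00 -6.000e-03  1.000e-03]
tool shift [  96.2 -606.3  -61.8]
```

View pics/w4.png

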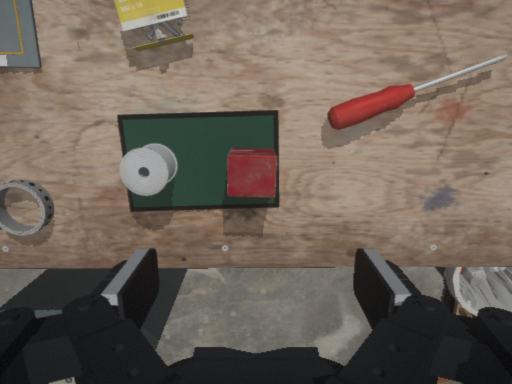

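The picture shows the spool (148,170) and red carton (251,173) both upright, well inside the mat. Now the orange tray and screw carton, from two places.

Scaled: -48 mm is -0.96, -45 mm is -0.9.

```bash
echo '[[[0,-0.5,-0.4],[0,0,0],85],[[0.2,-0.9,-0.8],[0,0,0],85],[[0.2,-0.96,0],[0,0,0],85],[[0.2,-0.96,0],[0,0,0],85],[[0.2,-0.96,0],[0,0,0],85],[[0.2,-0.96,0],[0,0,0],85],[[0.2,-0.96,0],[0,0,0],85],[[0.2,-0.96,0],[0,0,0],85],[[0.2,-0.96,0],[0,0,0],85],[[0.2,-0.96,0],[0,0,0],85],[[0,-0.96,0],[0,0,0],85],[[0,-0.96,0],[0,0,0],85]]' > rows.txt && python3 nudge.py rows.txt | head -2;  echo '[[[0,-0.8,0],[0,0,0],85],[[0,0,0],[0,0,0],85],[[0,0,0],[0,0,0],85]]' > rows.txt && python3 nudge.py rows.txt; python3 -c "
from h import *
shot('w5')"
echo '[[[0.4,-0.8,0],[0,0,0],85],[[0.4,-0.8,0],[0,0,0],85],[[0,-0.4,0],[0,0,0],85],[[0,0,0],[0,0,0],85],[[0,0,0],[0,0,0],85]]' > rows.txt && python3 nudge.py rows.txt; python3 -c "
from h import *
shot('w6')
a=[load(n)[1] for n in('w5','w6')]
cv2.imwrite('pics/v6.png',np.hstack([cv2.resize(x[0:300,80:420],(400,353)) for x in a]))"
```

```text
clock: 15.15
eef_pos: [489.5, 188.3, 278.2]
clock: 15.45
eef_pos: [489.3, 227.1, 278.2]
tool_rot: [3.14, 0.003, 0.003]
force: [-0.2, -1.1, 0.1]
width: 84.8
gripper_force: 0.0
clock: 16.0
eef_pos: [530.5, 324.4, 278.9]
tool_rot: [3.139, 0.001, -0.001]
force: [0.1, -0.1, 0.7]
width: 84.9
gripper_force: 0.0
```

View pics/v6.png

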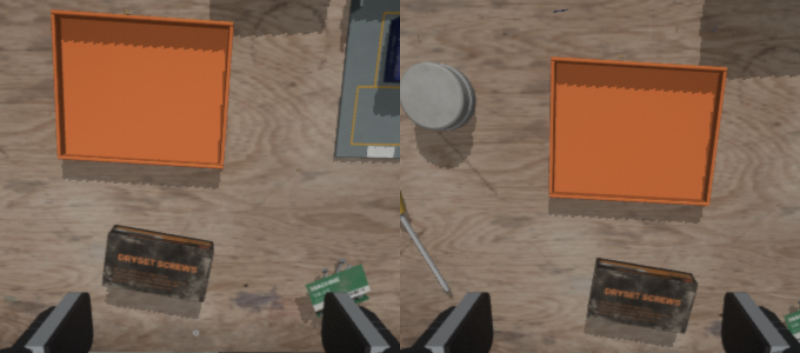

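The orange tray shows at (143,90) and (637,130), and the screw carton at (158,264) and (640,297), slightly turned. I'll zoom in on the screw carton and segment the tray.

```bash
python3 - <<'E'
from h import *
a=load('w5')[1][180:265,160:270];b=load('w6')[1][205:290,230:340]
cv2.imwrite('pics/v7.png',np.hstack([cv2.resize(x,None,fx=3.6,fy=3.6,interpolation=2) for x in(a,b)]))
for n in('w5','w6'):
    c,im=load(n);h=cv2.cvtColor(im,cv2.COLOR_BGR2HSV)
    m=cv2.inRange(h,(5,150,60),(20,255,255));m[:,:60]=0
    k=max(cv2.findContours(m,0,1)[0],key=cv2.contourArea)
    q=cv2.approxPolyDP(cv2.convexHull(k),8,True)[:,0]
    for u in q: print(n,u,onz(c,u,22).round(1)[:2])
E
```

```text
w5 [123   9] [658.3 379.3]
w5 [278  19] [648.4 200.7]
w5 [269 142] [506.3 209.2]
w5 [130 134] [516.  385.9]
w6 [208  49] [658.1 379.7]
w6 [357  57] [649.  201.7]
w6 [342 173] [507.1 209.7]
w6 [208 167] [515.5 385.7]
```

View pics/v7.png

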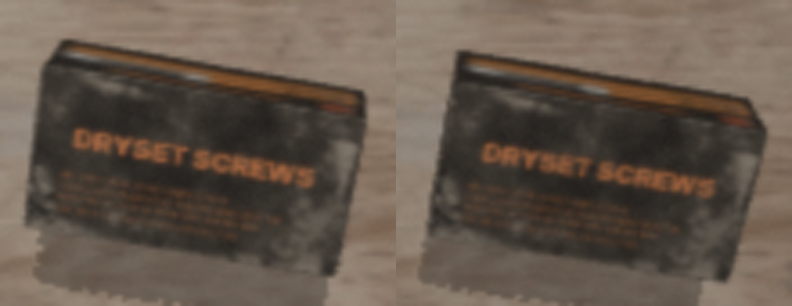

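The screw carton's top corners are clear in both crops: left crop (47,62), (363,118), (330,274), (25,222); right crop (458,78), (765,130), (728,280), (430,235).

```bash
python3 - <<'E'
from h import *
c5,_=load("w5");c6,_=load("w6")
A=np.array([(47,62),(363,118),(330,274),(25,222)])/3.6+[160,180]-.35
B=np.array([(62,78),(369,130),(332,280),(34,235)])/3.6+[230,205]-.35
for a,b in zip(A,B): print(tri([ray(c5,a),ray(c6,b)]).round(1),onz(c5,a,35).round(1),onz(c6,b,35).round(1))
q=np.float32([(onz(c5,a,35)+onz(c6,b,35))[:2]/2 for a,b in zip(A,B)])
print(q.mean(0),[np.hypot(*(q[i]-q[i-1])).round(1) for i in range(4)])
e=q[0]-q[1]+q[3]-q[2];print("yaw",-np.arctan2(e[0],e[1]));e=q[0]-q[3]+q[1]-q[2];print(np.arctan2(e[1],e[0]))
rel(624,-19,150)
E
```

```text
[435.  335.4  29. ] [436.7 333.9  35. ] [437.4 335.2  35. ]
[415.2 219.6  33.4] [415.5 219.7  35. ] [416.2 219.9  35. ]
[355.6 231.7  40.3] [352.7 231.8  35. ] [352.6 230.4  35. ]
[373.8 346.3  36.1] [373.9 346.4  35. ] [372.5 346.6  35. ]
[394.69556 282.98212] [np.float32(64.9), np.float32(116.7), np.float32(64.2), np.float32(117.2)]
yaw -0.1795308
-0.18117411
t 16.05 tcp [530.7 323.9 279.3] rpy [ 3.139e+00  0.000e+00 -2.000e-03]
tool shift [ 94.  342.4 130.1]
```

The orange tray centre is (582.3, 294) with yaw -0.055. The screw carton is at (394.7, 283), yaw -0.18, top about 35. I'll turn the tool to yaw 1.55 and go to the blue carton.

Scaled: -0.15 rad / 6.2832 = -0.0239.

```bash
echo '[[[0,0,0],[0,0,-0.0239],85],[[0,0,0],[0,0,-0.0239],85],[[0,0,0],[0,0,-0.0239],85],[[0,0,0],[0,0,-0.0239],85],[[0,0,0],[0,0,-0.0239],85],[[0,0,0],[0,0,-0.0239],85],[[0,0,0],[0,0,-0.0239],85],[[0,0,0],[0,0,-0.0239],85],[[0,0,0],[0,0,-0.0239],85],[[0,0,0],[0,0,-0.0239],85],[[0,0,0],[0,0,-0.008],85],[[0,0,0],[0,0,0],85]]' > rows.txt && python3 nudge.py rows.txt;  python3 -c "
from h import *
rel(624,-19,120);print(read_state()['qpos'].round(2))"
```

```text
clock: 17.25
eef_pos: [531.0, 324.1, 279.7]
tool_rot: [3.141, 0.002, 1.548]
force: [0.7, -0.1, 0.9]
width: 85.0
gripper_force: 0.0
t 17.25 tcp [531.  324.1 279.7] rpy [3.141e+00 2.000e-03 1.548e+00]
tool shift [-340.6  100.8  160.3]
[-0.19  0.59 -0.68  1.49  0.39  1.2  -0.96]
```

Scaled: -45 mm is -0.9, -40 mm is -0.8.

```bash
echo '[[[-0.4,0.12,0],[0,0,0],85],[[-0.8,0.24,0],[0,0,0],85],[[-0.9,0.26,0],[0,0,0],85],[[-0.9,0.26,0.4],[0,0,0],85],[[-0.9,0.26,0.5],[0,0,0],85],[[-0.9,0.26,0.5],[0,0,0],85],[[-0.9,0.26,0.6],[0,0,0],85],[[-0.7,0.24,0.6],[0,0,0],85],[[-0.4,0.12,0.4],[0,0,0],85],[[0,0,0.2],[0,0,0],85],[[0,0,0],[0,0,0],85]]' > rows.txt && python3 nudge.py rows.txt;  python3 -c "
from h import *
rel(624,-19,7)"
```

```text
clock: 18.35
eef_pos: [620.1, -5.3, 124.8]
tool_rot: [-3.139, 0.0, 1.548]
force: [0.0, 0.4, 0.4]
width: 84.8
gripper_force: 0.0
t 18.35 tcp [620.1  -5.3 124.8] rpy [-3.139  0.     1.548]
tool shift [-13.6   4.6 117.8]
```

Scaled: 20 mm is 0.4, -13 mm is -0.26.

```bash
echo '[[[-0.26,0.08,0.4],[0,0,0],85],[[0,0,0.4],[0,0,0],85],[[0,0,0.4],[0,0,0],85],[[0,0,0],[0,0,0],85],[[0,0,0],[0,0,0],85]]' > rows.txt && python3 nudge.py rows.txt;  python3 -c "
from h import *
shot('w7')
rel(624,-19,7)"
```

```text
clock: 18.85
eef_pos: [625.6, -16.6, 66.5]
tool_rot: [3.141, -0.0, 1.552]
force: [0.3, 0.8, -0.6]
width: 84.9
gripper_force: 0.0
t 18.9 tcp [626.2 -16.6  67.1] rpy [ 3.14  -0.     1.552]
tool shift [-2.4 -2.2 60.1]
```

Scaled: 25 mm is 0.5, 20 mm is 0.4.

```bash
echo '[[[-0.04,-0.04,0.5],[0,0,0],85],[[0,0,0.4],[0,0,0],85],[[0,0,0.2],[0,0,0],85],[[0,0,0.08],[0,0,0],85],[[0,0,0],[0,0,0],85],[[0,0,0],[0,0,0],85]]' > rows.txt && python3 nudge.py rows.txt; echo '[[[0,0,0],[0,0,0],70],[[0,0,0],[0,0,0],60],[[0,0,0],[0,0,0],52],[[0,0,0],[0,0,0],52],[[0,0,0],[0,0,0],52],[[0,0,0],[0,0,0],52]]' > rows.txt && python3 nudge.py rows.txt
```

```text
clock: 19.5
eef_pos: [624.2, -19.1, 8.1]
tool_rot: [3.14, -0.0, 1.551]
force: [1.4, -0.2, -0.3]
width: 84.9
gripper_force: 0.0
clock: 20.1
eef_pos: [623.3, -19.4, 7.0]
tool_rot: [-3.142, -0.0, 1.551]
force: [0.8, -0.2, -0.3]
width: 51.8
gripper_force: 0.0
```

The fingers closed past 60 mm with no force, so something is off. Looking.

```bash
python3 -c "
from h import *
c,im=shot('w8')
s=imaging.get_image('scene');cv2.imwrite('pics/s8.png',s)
b=cv2.resize(s[130:240,180:310],(520,440),interpolation=2)
cv2.imwrite('pics/v8.png',np.hstack([cv2.resize(im,(0,0),fx=.55,fy=.55)[0:211,:],np.zeros((211,0,3),np.uint8)]));
o=np.zeros((440,800,3),np.uint8);o[:211,:280]=cv2.resize(im,(280,211));o[:,280:]=b;cv2.imwrite('pics/v8.png',o)
print(read_state())"
```

```text
{'clock': 20.2, 'qpos': array([ 0.28558765,  0.89777539, -0.50528178,  1.72164239,  0.63517838,
        0.69173635, -0.58279648]), 'qd': array([-0.00263454,  0.00093324, -0.00107022, -0.00125643, -0.00036599,
        0.0002385 , -0.00030423]), 'tau': array([ 2.91823075e-03, -5.93352342e+01, -7.82631665e+00, -1.18615723e+01,
        7.88703561e-03,  1.62382883e-03,  4.57410135e-05]), 'eef_pos': array([623.27447593, -19.39393353,   6.99401258]), 'tool_rot': array([-3.14157882e+00, -3.94746156e-05,  1.55076865e+00]), 'force': array([-0.88561545, -0.64679209, -0.37546915]), 'torque': array([ 0.00553108, -0.01563195,  0.00289943]), 'gripper_force': 0.0, 'width': 51.716705250428724}
```

View pics/v8.png

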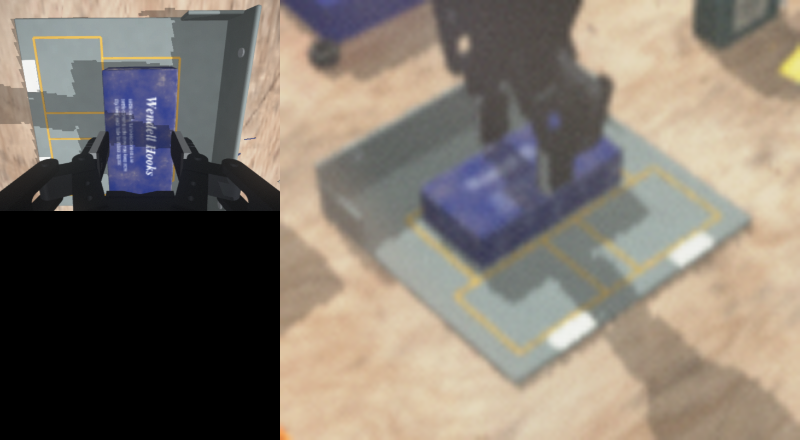

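The fingers straddle the blue carton but aren't gripping yet. Closing further.

```bash
echo '[[[0,0,0],[0,0,0],45],[[0,0,0],[0,0,0],40],[[0,0,0],[0,0,0],40],[[0,0,0],[0,0,0],40]]' > rows.txt && python3 nudge.py rows.txt
```

```text
clock: 20.6
eef_pos: [623.3, -19.4, 7.0]
tool_rot: [-3.142, -0.0, 1.551]
force: [-0.6, -0.2, 0.1]
width: 39.9
gripper_force: 0.0
```

```bash
python3 -c "
from h import *
c,im=shot('w9')
cv2.imwrite('pics/v9.png',cv2.resize(im[100:384,100:420],None,fx=2,fy=2))
for n in('w7','w9'):
    c,i=load(n);print(n,[proj(c,p).round(0) for p in ((654,38,34),(594,40,34),(624,-19,34))])"
```

```text
w7 [array([301., 124.]), array([201., 122.]), array([253., 215.])]
w9 [array([325., 127.]), array([183., 125.]), array([257., 251.])]
```

View pics/v9.png

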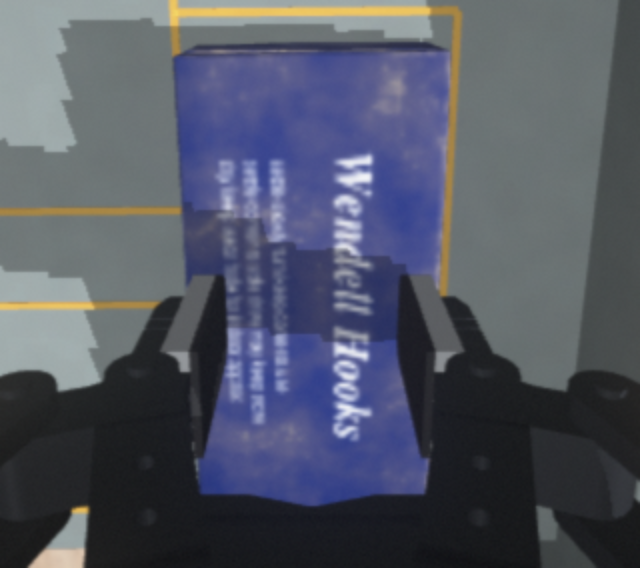

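The picture shows the pad ends inside the carton's outline, at (225,275) and (398,275). By their separation and row they sit about 30 mm behind the TCP, which puts them just above the carton top. The pad ends are higher than I assumed, so I'll open, go lower in small steps watching the force, and close again.

The rows are not in the units I measure in: shifts go in shares of 50 mm and turns go in shares of 2 pi rad. I convert before sending: 4 mm is 0.08, 3 mm is 0.06.

```bash
echo '[[[0,0,0],[0,0,0],85],[[0,0,0],[0,0,0],85],[[0,0,0],[0,0,0],85],[[0,0,0],[0,0,0],85],[[0,0,0.08],[0,0,0],85],[[0,0,0.06],[0,0,0],85],[[0,0,0],[0,0,0],85]]' > rows.txt && python3 nudge.py rows.txt; echo '[[[0,0,0.04],[0,0,0],85],[[0,0,0.04],[0,0,0],85],[[0,0,0.04],[0,0,0],85],[[0,0,0],[0,0,0],85]]' > rows.txt && python3 nudge.py rows.txt
```

```text
clock: 21.35
eef_pos: [622.7, -19.5, -0.7]
tool_rot: [-3.14, 0.0, 1.551]
force: [-0.3, -0.3, -0.3]
width: 84.9
gripper_force: 0.0
clock: 21.75
eef_pos: [623.1, -19.5, -6.3]
tool_rot: [-3.141, 0.0, 1.551]
force: [0.5, -0.3, -0.6]
width: 85.1
gripper_force: 0.0
```

Scaled: 1 mm is 0.02.

```bash
for i in 1; do echo '[[[0,0,0.02],[0,0,0],85],[[0,0,0.02],[0,0,0],85],[[0,0,0],[0,0,0],85]]' > rows.txt && python3 nudge.py rows.txt; done;  echo '[[[0,0,0.02],[0,0,0],85],[[0,0,0.02],[0,0,0],85],[[0,0,0],[0,0,0],85]]' > rows.txt && python3 nudge.py rows.txt
```

```text
clock: 22.05
eef_pos: [623.2, -19.5, -8.1]
tool_rot: [-3.141, 0.0, 1.551]
force: [-0.4, 0.6, -0.9]
width: 84.7
gripper_force: 0.0
clock: 22.35
eef_pos: [623.2, -19.5, -10.1]
tool_rot: [-3.141, 0.0, 1.551]
force: [-0.5, -1.2, -0.6]
width: 85.3
gripper_force: 0.0
```

Scaled: 2 mm is 0.04.

```bash
echo '[[[0,0,0.04],[0,0,0],85],[[0,0,0.04],[0,0,0],85],[[0,0,0.04],[0,0,0],85],[[0,0,0],[0,0,0],85]]' > rows.txt && python3 nudge.py rows.txt | sed -n 2,4p; echo '[[[0,0,0],[0,0,0],75],[[0,0,0],[0,0,0],65],[[0,0,0],[0,0,0],55],[[0,0,0],[0,0,0],50],[[0,0,0],[0,0,0],50],[[0,0,0],[0,0,0],50]]' > rows.txt && python3 nudge.py rows.txt
```

```text
eef_pos: [623.0, -19.5, -16.4]
tool_rot: [-3.141, 0.0, 1.551]
force: [-0.2, 0.1, 0.5]
clock: 23.35
eef_pos: [623.6, -19.3, -15.5]
tool_rot: [3.141, -0.0, 1.551]
force: [-0.7, 0.6, 5.3]
width: 59.6
gripper_force: 65.7
```

Gripped at 59.6 mm. Lifting and carrying to the orange tray.

Scaled: -30 mm is -0.6, -20 mm is -0.4, 0.035 rad / 6.2832 = 0.0056.

```bash
echo '[[[0,0,-0.2],[0,0,0],50],[[0,0,-0.4],[0,0,0],50],[[0,0,-0.6],[0,0,0],50],[[0,0,-0.6],[0,0,0],50],[[0,0,-0.2],[0,0,0.0056],50],[[0,0,0],[0,0,0],50],[[0,0,0],[0,0,0],50]]' > rows.txt && python3 nudge.py rows.txt; python3 -c "
from h import *
rel(582.3,294,-16)"
```

```text
clock: 24.05
eef_pos: [622.3, -19.9, 82.9]
tool_rot: [-3.14, 0.001, 1.516]
force: [-0.7, 0.6, -2.6]
width: 59.7
gripper_force: 65.3
t 24.05 tcp [622.3 -19.9  82.9] rpy [-3.140e+00  1.000e-03  1.516e+00]
tool shift [311.3 -57.1  98.8]
```

```bash
echo '[[[0.32,-0.06,0],[0,0,0],50],[[0.64,-0.12,0],[0,0,0],50],[[0.8,-0.14,0],[0,0,0],50],[[0.88,-0.16,0],[0,0,0],50],[[0.88,-0.16,0],[0,0,0],50],[[0.88,-0.16,0],[0,0,0],50],[[0.8,-0.14,0],[0,0,0],50],[[0.6,-0.12,0],[0,0,0],50],[[0.32,-0.06,0],[0,0,0],50],[[0.1,-0.02,0],[0,0,0],50],[[0,0,0],[0,0,0],50],[[0,0,0],[0,0,0],50]]' > rows.txt && python3 nudge.py rows.txt; python3 -c "
from h import *
rel(582.3,294,-16)"
```

```text
clock: 25.25
eef_pos: [584.1, 291.3, 83.4]
tool_rot: [-3.141, 0.003, 1.513]
force: [-0.1, -0.7, -1.5]
width: 59.5
gripper_force: 65.3
t 25.25 tcp [584.1 291.3  83.4] rpy [-3.141e+00  3.000e-03  1.513e+00]
tool shift [ 2.8 -1.9 99.4]
```

```bash
echo '[[[0.06,-0.04,0.4],[0,0,0],50],[[0,0,0.6],[0,0,0],50],[[0,0,0.5],[0,0,0],50],[[0,0,0.24],[0,0,0],50],[[0,0,0.12],[0,0,0],50],[[0,0,0.06],[0,0,0],50],[[0,0,0],[0,0,0],50],[[0,0,0],[0,0,0],50]]' > rows.txt && python3 nudge.py rows.txt
```

```text
clock: 26.05
eef_pos: [582.4, 297.7, -10.9]
tool_rot: [3.14, -0.001, 1.516]
force: [-0.5, 0.7, -2.8]
width: 59.7
gripper_force: 65.2
```

Scaled: -3 mm is -0.06, 2 mm is 0.04.

```bash
echo '[[[-0.06,0,0.04],[0,0,0],50],[[0,0,0.04],[0,0,0],50],[[0,0,0.02],[0,0,0],50],[[0,0,0],[0,0,0],50]]' > rows.txt && python3 nudge.py rows.txt; echo '[[[0,0,0],[0,0,0],65],[[0,0,0],[0,0,0],85],[[0,0,0],[0,0,0],85],[[0,0,0],[0,0,0],85],[[0,0,-0.4],[0,0,0],85],[[0,0,-0.8],[0,0,0],85],[[0,0,-1],[0,0,0],85],[[0,0,-0.6],[0,0,0],85],[[0,0,0],[0,0,0],85]]' > rows.txt && python3 nudge.py rows.txt;  python3 -c "
from h import *
c,im=shot('w10');
for n in ('w10',): pass
rel(394.7,283,125)"
```

```text
clock: 26.45
eef_pos: [581.7, 293.9, -16.5]
tool_rot: [3.141, 0.001, 1.516]
force: [-0.1, -2.7, 3.3]
width: 59.8
gripper_force: 65.7
clock: 27.35
eef_pos: [584.3, 296.8, 128.4]
tool_rot: [3.134, -0.006, 1.516]
force: [0.5, 0.6, -0.3]
width: 85.4
gripper_force: 0.0
t 27.4 tcp [583.  295.5 125.7] rpy [ 3.137e+00 -3.000e-03  1.516e+00]
tool shift [ -22.8 -187.3   -0.2]
```

Scaled: -36 mm is -0.72, -20 mm is -0.4, 0.126 rad / 6.2832 = 0.0201.

```bash
echo '[[[0,0,0],[0,0,0.0201],85],[[-0.1,-0.4,0],[0,0,0],85],[[-0.18,-0.72,0],[0,0,0],85],[[-0.18,-0.72,0],[0,0,0],85],[[-0.18,-0.72,0],[0,0,0],85],[[-0.18,-0.72,0],[0,0,0],85],[[-0.1,-0.38,0],[0,0,0],85],[[0,0,0],[0,0,0],85],[[0,0,0],[0,0,0],85],[[0,0,0],[0,0,0],85]]' > rows.txt && python3 nudge.py rows.txt;  python3 -c "
from h import *
c,im=shot('w11')
rel(394.7,283,-18)
cv2.imwrite('pics/v11.png',np.hstack([cv2.resize(load(n)[1],(400,300)) for n in('w10','w11')]))"
```

```text
clock: 28.4
eef_pos: [394.4, 282.0, 122.6]
tool_rot: [3.141, -0.0, 1.388]
force: [1.2, 0.3, -0.0]
width: 85.0
gripper_force: 0.0
t 28.45 tcp [394.4 282.  122.6] rpy [ 3.141 -0.     1.388]
tool shift [1.000e+00 1.000e-01 1.406e+02]
```

View pics/v11.png

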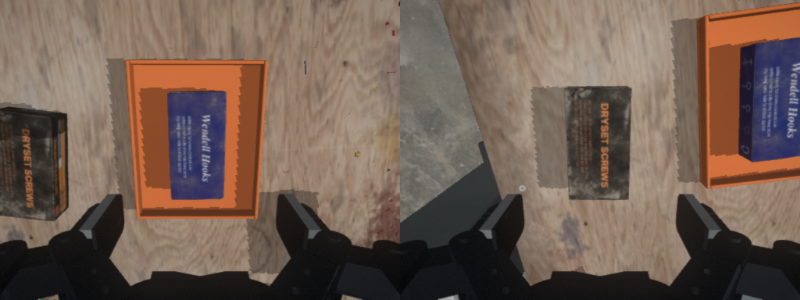

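Left: the blue carton lies square in the orange tray at (167–226, 91–199). Right: the screw carton is between the fingers' lines at (566–628, 87–198) and squared up. Checking both numerically.

Scaled: 35 mm is 0.7, 30 mm is 0.6.

```bash
python3 - <<'E'
from h import *
for n,q,z in(("w10",[(168,91),(226,92),(223,199),(172,198)],33),("w11",[(166,87),(228,87),(228,198),(172,198)],35)):
    c,_=load(n);p=np.array([onz(c,np.array(u)*1.28,z)[:2] for u in q]);print(p.round(0).tolist(),p.mean(0).round(1))
E
echo '[[[0,0,0.5],[0,0,0],85],[[0,0,0.7],[0,0,0],85],[[0,0,0.6],[0,0,0],85],[[0,0,0],[0,0,0],85],[[0,0,0],[0,0,0],85]]' > rows.txt && python3 nudge.py rows.txt
```

```text
[[557.0, 355.0], [615.0, 351.0], [608.0, 234.0], [551.0, 239.0]] [582.8 294.7]
[[374.0, 347.0], [433.0, 337.0], [415.0, 220.0], [355.0, 231.0]] [394.  283.9]
clock: 28.95
eef_pos: [393.5, 282.1, 32.9]
tool_rot: [-3.141, 0.001, 1.389]
force: [0.7, 0.4, 0.9]
width: 85.1
gripper_force: 0.0
```

Blue is within 1 mm of the centre. Now down on the screw carton and grip.

Scaled: 15 mm is 0.3, 10 mm is 0.2.

```bash
echo '[[[0.04,0,0.3],[0,0,0],85],[[0,0,0.3],[0,0,0],85],[[0,0,0.2],[0,0,0],85],[[0,0,0.12],[0,0,0],85],[[0,0,0.08],[0,0,0],85],[[0,0,0],[0,0,0],85],[[0,0,0],[0,0,0],85]]' > rows.txt && python3 nudge.py rows.txt; echo '[[[0,0,0],[0,0,0],75],[[0,0,0],[0,0,0],65],[[0,0,0],[0,0,0],55],[[0,0,0],[0,0,0],55],[[0,0,0],[0,0,0],55],[[0,0,0],[0,0,0],55]]' > rows.txt && python3 nudge.py rows.txt
```

```text
clock: 29.65
eef_pos: [393.8, 284.2, -16.6]
tool_rot: [3.141, -0.001, 1.39]
force: [-0.1, -0.2, 1.1]
width: 85.0
gripper_force: 0.0
clock: 30.25
eef_pos: [393.6, 284.2, -16.2]
tool_rot: [3.141, -0.0, 1.39]
force: [-0.4, -0.7, 6.3]
width: 65.2
gripper_force: 65.5
```

Scaled: -30 mm is -0.6, -20 mm is -0.4, -0.1 rad / 6.2832 = -0.0159.

```bash
echo '[[[0,0,-0.2],[0,0,0],55],[[0,0,-0.4],[0,0,0],55],[[0,0,-0.6],[0,0,0],55],[[0,0,-0.6],[0,0,-0.0111],55],[[0,0,-0.2],[0,0,-0.0159],55],[[0,0,0],[0,0,0],55],[[0,0,0],[0,0,0],55]]' > rows.txt && python3 nudge.py rows.txt; python3 -c "
from h import *
rel(624.6,-19,90)"
```

```text
clock: 30.95
eef_pos: [393.3, 283.1, 82.8]
tool_rot: [-3.141, 0.001, 1.557]
force: [0.6, -1.2, -5.0]
width: 64.5
gripper_force: 70.0
t 30.95 tcp [393.3 283.1  82.8] rpy [-3.141e+00  1.000e-03  1.557e+00]
tool shift [-298.9  235.5   -7.2]
```

Scaled: -38 mm is -0.76, -36 mm is -0.72.

```bash
echo '[[[-0.24,0.18,0],[0,0,0],55],[[-0.5,0.4,0],[0,0,0],55],[[-0.72,0.56,0],[0,0,0],55],[[-0.76,0.6,0],[0,0,0],55],[[-0.76,0.6,0],[0,0,0],55],[[-0.76,0.6,0],[0,0,0],55],[[-0.76,0.6,0],[0,0,0],55],[[-0.72,0.56,0],[0,0,0],55],[[-0.5,0.4,0],[0,0,0],55],[[-0.26,0.2,0],[0,0,0],55],[[0,0,0],[0,0,0],55],[[0,0,0],[0,0,0],55]]' > rows.txt && python3 nudge.py rows.txt; python3 -c "
from h import *
rel(624.6,-19,-11.5)"
```

```text
clock: 32.15
eef_pos: [623.6, -15.9, 81.9]
tool_rot: [-3.139, -0.001, 1.56]
force: [-0.4, 1.4, -4.6]
width: 65.0
gripper_force: 69.9
t 32.15 tcp [623.6 -15.9  81.9] rpy [-3.139e+00 -1.000e-03  1.560e+00]
tool shift [-3.2  1.3 93.4]
```

Scaled: 30 mm is 0.6, 20 mm is 0.4.

```bash
echo '[[[-0.06,0.02,0.4],[0,0,0],55],[[0,0,0.6],[0,0,0],55],[[0,0,0.4],[0,0,0],55],[[0,0,0.24],[0,0,0],55],[[0,0,0.1],[0,0,0],55],[[0,0,0.04],[0,0,0],55],[[0,0,0],[0,0,0],55],[[0,0,0],[0,0,0],55]]' > rows.txt && python3 nudge.py rows.txt; python3 -c "
from h import *
rel(624.6,-19,-11.5)"
```

```text
clock: 32.95
eef_pos: [627.0, -20.4, -4.9]
tool_rot: [3.14, -0.0, 1.56]
force: [0.1, 0.3, -3.8]
width: 64.7
gripper_force: 69.7
t 32.95 tcp [627.  -20.4  -4.9] rpy [ 3.14 -0.    1.56]
tool shift [ 1.4 -2.5  6.5]
```

Scaled: -2 mm is -0.04, 1 mm is 0.02.

```bash
echo '[[[0.02,-0.04,0.04],[0,0,0],55],[[0,0,0.04],[0,0,0],55],[[0,0,0.04],[0,0,0],55],[[0,0,0],[0,0,0],55]]' > rows.txt && python3 nudge.py rows.txt; echo '[[[0,0,0],[0,0,0],55]]' > rows.txt && python3 nudge.py rows.txt
```

```text
clock: 33.35
eef_pos: [624.2, -19.6, -11.1]
tool_rot: [3.141, 0.001, 1.56]
force: [-2.9, 0.4, 3.7]
width: 64.9
gripper_force: 70.7
clock: 33.45
eef_pos: [624.2, -19.6, -11.1]
tool_rot: [3.141, 0.0, 1.56]
force: [-3.6, -0.8, 4.6]
width: 65.0
gripper_force: 71.0
```

Scaled: -50 mm is -1, -40 mm is -0.8.

```bash
echo '[[[0,0,0],[0,0,0],70],[[0,0,0],[0,0,0],85],[[0,0,0],[0,0,0],85],[[0,0,0],[0,0,0],85],[[0,0,-0.4],[0,0,0],85],[[0,0,-0.8],[0,0,0],85],[[0,0,-1],[0,0,0],85],[[0,0,-1],[0,0,0],85],[[0,0,0],[0,0,0],85],[[0,0,0],[0,0,0],85]]' > rows.txt && python3 nudge.py rows.txt;  python3 -c "
from h import *
c,im=shot('w12')"; echo '[[[0,0,0],[0,0,0.0239],85],[[0,0,0],[0,0,0.0239],85],[[0,0,0],[0,0,0.0239],85],[[0,0,0],[0,0,0.0239],85],[[0,0,0],[0,0,0.0239],85],[[0,0,0],[0,0,0.0239],85],[[0,0,0],[0,0,0.0239],85],[[0,0,0],[0,0,0.0239],85],[[0,0,0],[0,0,0.0239],85],[[0,0,0],[0,0,0.0239],85],[[0,0,0],[0,0,0.0095],85],[[0,0,0],[0,0,0],85]]' > rows.txt && python3 nudge.py rows.txt; python3 -c "
from h import *
rel(404,-354.5,150)"
```

```text
clock: 34.45
eef_pos: [625.1, -19.7, 149.4]
tool_rot: [3.139, 0.0, 1.559]
force: [0.5, 0.3, -0.6]
width: 85.2
gripper_force: 0.0
clock: 35.7
eef_pos: [622.9, -19.7, 145.9]
tool_rot: [3.141, 0.004, -0.0]
force: [0.8, -0.0, -0.2]
width: 85.0
gripper_force: 0.0
t 35.7 tcp [622.9 -19.7 145.9] rpy [ 3.141  0.004 -0.   ]
tool shift [-218.8  334.8   -3. ]
```

View pics/w12.png

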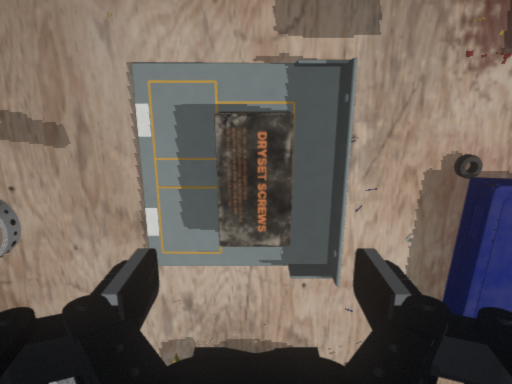

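The screw carton lies square in the back place, top corners (217,112), (292,112), (290,246), (220,246). Checking its centre while going for the red carton.

Scaled: 42 mm is 0.84, 36 mm is 0.72.

```bash
python3 - <<'E'
from h import *
c,_=load("w12");p=np.array([onz(c,u,40)[:2] for u in [(217,112),(292,112),(290,246),(220,246)]]);print(p.round(0).tolist(),p.mean(0).round(1))
E
echo '[[[-0.24,0.32,0],[0,0,0],85],[[-0.5,0.72,0],[0,0,0],85],[[-0.56,0.84,0],[0,0,0],85],[[-0.56,0.84,0],[0,0,0],85],[[-0.56,0.84,0],[0,0,0],85],[[-0.56,0.84,0],[0,0,0],85],[[-0.56,0.84,0],[0,0,0],85],[[-0.5,0.84,0],[0,0,0],85],[[-0.34,0.52,0],[0,0,0],85],[[0,0.1,0],[0,0,0],85],[[0,0,0],[0,0,0],85],[[0,0,0],[0,0,0],85]]' > rows.txt && python3 nudge.py rows.txt;  python3 -c "
from h import *
rel(403.5,-355,17);shot('w13')"
```

```text
[[595.0, 40.0], [656.0, 39.0], [657.0, -80.0], [592.0, -80.0]] [625.  -20.3]
clock: 36.9
eef_pos: [407.3, -350.9, 147.5]
tool_rot: [-3.14, 0.0, 0.002]
force: [0.7, 0.3, 0.6]
width: 84.7
gripper_force: 0.0
t 36.9 tcp [ 407.3 -350.9  147.5] rpy [-3.14e+00  0.00e+00  2.00e-03]
tool shift [ -3.8   4.3 130.5]
```

Scaled: 35 mm is 0.7, 25 mm is 0.5.

```bash
echo '[[[-0.08,0.06,0.5],[0,0,0],85],[[0,0,0.7],[0,0,0],85],[[0,0,0.7],[0,0,0],85],[[0,0,0.4],[0,0,0],85],[[0,0,0.2],[0,0,0],85],[[0,0,0.08],[0,0,0],85],[[0,0,0],[0,0,0],85],[[0,0,0],[0,0,0],85]]' > rows.txt && python3 nudge.py rows.txt
```

```text
clock: 37.75
eef_pos: [403.4, -355.8, 20.0]
tool_rot: [3.141, -0.002, 0.0]
force: [0.3, -0.1, 0.8]
width: 84.9
gripper_force: 0.0
```

Scaled: 4 mm is 0.08.

```bash
echo '[[[0,0,0.08],[0,0,0],85],[[0,0,0],[0,0,0],85],[[0,0,0],[0,0,0],65],[[0,0,0],[0,0,0],55],[[0,0,0],[0,0,0],45],[[0,0,0],[0,0,0],45],[[0,0,0],[0,0,0],45],[[0,0,0],[0,0,0],45]]' > rows.txt && python3 nudge.py rows.txt; echo '[[[0,0,-0.2],[0,0,0],45],[[0,0,-0.4],[0,0,0],45],[[0,0,-0.6],[0,0,0],45],[[0,0,-0.7],[0,0,0],45],[[0,0,-0.2],[0,0,0],45],[[0,0,0],[0,0,0],45],[[0,0,0],[0,0,0],45]]' > rows.txt && python3 nudge.py rows.txt; python3 -c "
from h import *
rel(561,-69,120)"
```

```text
clock: 38.55
eef_pos: [402.7, -355.7, 15.6]
tool_rot: [3.141, -0.0, -0.0]
force: [-0.7, 0.3, 4.5]
width: 51.0
gripper_force: 62.6
clock: 39.25
eef_pos: [401.8, -355.2, 119.4]
tool_rot: [-3.141, 0.001, -0.0]
force: [-0.1, -0.2, -1.0]
width: 50.9
gripper_force: 62.5
t 39.25 tcp [ 401.8 -355.2  119.4] rpy [-3.141e+00  1.000e-03 -0.000e+00]
tool shift [ 159.1 -286.3   -0.6]
```

Scaled: -43 mm is -0.86, -42 mm is -0.84, 0.03 rad / 6.2832 = 0.0048.

```bash
echo '[[[0.2,-0.32,0],[0,0,0],45],[[0.4,-0.68,0],[0,0,0],45],[[0.48,-0.86,0],[0,0,0],45],[[0.48,-0.86,0],[0,0,0],45],[[0.48,-0.86,0],[0,0,0],45],[[0.46,-0.84,0],[0,0,0],45],[[0.4,-0.76,0],[0,0,0],45],[[0.24,-0.44,0],[0,0,0],45],[[0.04,-0.1,0],[0,0,0.0048],45],[[0,0,0],[0,0,0],45],[[0,0,0],[0,0,0],45]]' > rows.txt && python3 nudge.py rows.txt; python3 -c "
from h import *
rel(561.2,-69.2,18)"
```

```text
clock: 40.35
eef_pos: [560.2, -70.2, 118.6]
tool_rot: [3.141, 0.003, -0.03]
force: [-0.6, -1.0, -1.2]
width: 50.8
gripper_force: 62.4
t 40.35 tcp [560.2 -70.2 118.6] rpy [ 3.141e+00  3.000e-03 -3.000e-02]
tool shift [  1.3  -1.1 100.6]
```

Scaled: 30 mm is 0.6, 25 mm is 0.5.

```bash
echo '[[[0.02,-0.02,0.5],[0,0,0],45],[[0,0,0.6],[0,0,0],45],[[0,0,0.44],[0,0,0],45],[[0,0,0.24],[0,0,0],45],[[0,0,0.1],[0,0,0],45],[[0,0,0],[0,0,0],45],[[0,0,0],[0,0,0],45]]' > rows.txt && python3 nudge.py rows.txt; python3 -c "
from h import *
rel(561.2,-69.2,17.6)"
```

```text
clock: 41.05
eef_pos: [563.2, -68.9, 26.8]
tool_rot: [3.141, -0.002, -0.031]
force: [0.8, 0.2, -0.9]
width: 51.2
gripper_force: 62.5
t 41.05 tcp [563.2 -68.9  26.8] rpy [ 3.141e+00 -2.000e-03 -3.100e-02]
tool shift [-2.   0.4  9.2]
```

Scaled: 3 mm is 0.06, -2 mm is -0.04.

```bash
echo '[[[-0.04,0,0.06],[0,0,0],45],[[0,0,0.06],[0,0,0],45],[[0,0,0.04],[0,0,0],45],[[0,0,0],[0,0,0],45],[[0,0,0],[0,0,0],45]]' > rows.txt && python3 nudge.py rows.txt; echo '[[[0,0,0],[0,0,0],45]]' > rows.txt && python3 nudge.py rows.txt
```

```text
clock: 41.55
eef_pos: [560.6, -68.5, 18.0]
tool_rot: [3.142, -0.0, -0.03]
force: [-0.5, -0.5, -0.8]
width: 50.8
gripper_force: 62.5
clock: 41.65
eef_pos: [560.7, -68.5, 18.1]
tool_rot: [-3.142, -0.0, -0.03]
force: [-0.1, 0.3, -1.4]
width: 50.5
gripper_force: 62.5
```

Scaled: -50 mm is -1, -40 mm is -0.8, -0.03 rad / 6.2832 = -0.0048.

```bash
echo '[[[0,0,0.02],[0,0,0],45],[[0,0,0],[0,0,0],45],[[0,0,0],[0,0,0],60],[[0,0,0],[0,0,0],85],[[0,0,0],[0,0,0],85],[[0,0,0],[0,0,0],85],[[0,0,-0.4],[0,0,0],85],[[0,0,-0.8],[0,0,0],85],[[0,0,-1],[0,0,0],85],[[0,0,0],[0,0,-0.0048],85],[[0,0,0],[0,0,0],85]]' > rows.txt && python3 nudge.py rows.txt;  python3 -c "
from h import *
shot('w14');rel(404,-238.5,120)"
```

```text
clock: 42.75
eef_pos: [561.5, -68.7, 128.3]
tool_rot: [3.141, -0.003, -0.0]
force: [0.2, 0.1, 0.7]
width: 85.0
gripper_force: 0.0
t 42.8 tcp [560.2 -68.7 127. ] rpy [ 3.141e+00  0.000e+00 -1.000e-03]
tool shift [-156.1  169.9    7. ]
```

Scaled: 34 mm is 0.68, -31 mm is -0.62.

```bash
echo '[[[-0.32,0.34,0],[0,0,0],85],[[-0.62,0.68,0],[0,0,0],85],[[-0.62,0.68,0],[0,0,0],85],[[-0.62,0.68,0],[0,0,0],85],[[-0.62,0.68,0],[0,0,0],85],[[-0.32,0.34,0],[0,0,0],85],[[0,0,0],[0,0,0],85],[[0,0,0],[0,0,0],85]]' > rows.txt && python3 nudge.py rows.txt;  python3 -c "
from h import *
shot('w15');rel(403.3,-238.3,8.5)"
```

```text
clock: 43.6
eef_pos: [403.8, -238.2, 126.0]
tool_rot: [-3.14, 0.002, -0.002]
force: [0.5, -0.0, 1.1]
width: 85.1
gripper_force: 0.0
t 43.65 tcp [ 404.7 -237.5  126.2] rpy [-3.14e+00  1.00e-03  0.00e+00]
tool shift [ -1.4   0.9 117.7]
```

Scaled: 35 mm is 0.7, 30 mm is 0.6.

```bash
echo '[[[-0.02,0,0.5],[0,0,0],85],[[0,0,0.7],[0,0,0],85],[[0,0,0.6],[0,0,0],85],[[0,0,0.34],[0,0,0],85],[[0,0,0.16],[0,0,0],85],[[0,0,0.04],[0,0,0],85],[[0,0,0],[0,0,0],85],[[0,0,0],[0,0,0],85]]' > rows.txt && python3 nudge.py rows.txt; echo '[[[0,0,0],[0,0,0],60],[[0,0,0],[0,0,0],50],[[0,0,0],[0,0,0],40],[[0,0,0],[0,0,0],35],[[0,0,0],[0,0,0],35],[[0,0,0],[0,0,0],35]]' > rows.txt && python3 nudge.py rows.txt
```

```text
clock: 44.45
eef_pos: [404.4, -238.5, 10.8]
tool_rot: [3.141, -0.002, 0.0]
force: [0.3, 0.4, -0.3]
width: 84.9
gripper_force: 0.0
clock: 45.05
eef_pos: [403.8, -238.8, 11.0]
tool_rot: [3.141, -0.001, -0.001]
force: [-0.9, 1.3, 9.3]
width: 45.3
gripper_force: 59.6
```

Scaled: -35 mm is -0.7, -30 mm is -0.6.

```bash
echo '[[[0,0,-0.2],[0,0,0],35],[[0,0,-0.4],[0,0,0],35],[[0,0,-0.6],[0,0,0],35],[[0,0,-0.7],[0,0,0],35],[[0,0,-0.3],[0,0,0],35],[[0,0,0],[0,0,0],35],[[0,0,0],[0,0,0],35]]' > rows.txt && python3 nudge.py rows.txt | sed -n 2,5p; python3 -c "
from h import *
rel(561,32,120)"
```

```text
eef_pos: [403.2, -238.6, 120.1]
tool_rot: [3.141, -0.0, -0.001]
force: [-0.7, -0.3, -1.4]
width: 45.1
t 45.75 tcp [ 403.2 -238.6  120.1] rpy [ 3.141e+00 -0.000e+00 -1.000e-03]
tool shift [ 157.6 -270.7    0. ]
```

Scaled: -42 mm is -0.84, -40 mm is -0.8.

```bash
echo '[[[0.2,-0.32,0],[0,0,0],35],[[0.4,-0.68,0],[0,0,0],35],[[0.48,-0.84,0],[0,0,0],35],[[0.48,-0.84,0],[0,0,0],35],[[0.48,-0.84,0],[0,0,0],35],[[0.48,-0.8,0],[0,0,0],35],[[0.4,-0.68,0],[0,0,0],35],[[0.2,-0.36,0],[0,0,0],35],[[0.04,-0.06,0],[0,0,0],35],[[0,0,0],[0,0,0],35],[[0,0,0],[0,0,0],35]]' > rows.txt && python3 nudge.py rows.txt; python3 -c "
from h import *
rel(561,32,12.5)"
```

```text
clock: 46.85
eef_pos: [560.2, 30.3, 119.1]
tool_rot: [3.14, 0.003, -0.002]
force: [-0.2, -0.3, -0.4]
width: 45.1
gripper_force: 61.4
t 46.85 tcp [560.2  30.3 119.1] rpy [ 3.14e+00  3.00e-03 -2.00e-03]
tool shift [  1.1  -1.9 106.6]
```

Scaled: 30 mm is 0.6, 25 mm is 0.5.

```bash
echo '[[[0,-0.02,0.5],[0,0,0],35],[[0,0,0.6],[0,0,0],35],[[0,0,0.5],[0,0,0],35],[[0,0,0.24],[0,0,0],35],[[0,0,0.1],[0,0,0],35],[[0,0,0],[0,0,0],35],[[0,0,0],[0,0,0],35]]' > rows.txt && python3 nudge.py rows.txt; python3 -c "
from h import *
rel(561,32,12.5)"
```

```text
clock: 47.55
eef_pos: [562.4, 33.3, 24.0]
tool_rot: [-3.141, -0.002, -0.001]
force: [0.5, 0.1, 0.1]
width: 45.4
gripper_force: 61.4
t 47.55 tcp [562.4  33.3  24. ] rpy [-3.141e+00 -2.000e-03 -1.000e-03]
tool shift [-1.4  1.3 11.5]
```

Scaled: 4 mm is 0.08, 3 mm is 0.06.

```bash
echo '[[[-0.02,0.02,0.08],[0,0,0],35],[[0,0,0.06],[0,0,0],35],[[0,0,0.04],[0,0,0],35],[[0,0,0.02],[0,0,0],35],[[0,0,0],[0,0,0],35],[[0,0,0],[0,0,0],35]]' > rows.txt && python3 nudge.py rows.txt; echo '[[[0,0,0.02],[0,0,0],35],[[0,0,0],[0,0,0],35]]' > rows.txt && python3 nudge.py rows.txt
```

```text
clock: 48.15
eef_pos: [560.5, 32.5, 13.1]
tool_rot: [3.141, 0.0, -0.0]
force: [-1.7, 0.5, 1.4]
width: 44.8
gripper_force: 61.9
clock: 48.35
eef_pos: [560.5, 32.5, 13.1]
tool_rot: [3.141, -0.0, -0.0]
force: [-3.4, 0.4, 10.8]
width: 45.0
gripper_force: 62.8
```

Contact. Release, rise, and look from the same pose as my first views.

Scaled: -50 mm is -1, -40 mm is -0.8.

```bash
echo '[[[0,0,0],[0,0,0],60],[[0,0,0],[0,0,0],85],[[0,0,0],[0,0,0],85],[[0,0,0],[0,0,0],85],[[0,0,-0.4],[0,0,0],85],[[0,0,-0.8],[0,0,0],85],[[0,0,-1],[0,0,0],85],[[0,0.4,-1],[0,0,0],85],[[0,0.4,-1],[0,0,0],85],[[0,0.6,-1],[0,0,0],85],[[0,0,-0.2],[0,0,0],85],[[0,0,0],[0,0,0],85]]' > rows.txt && python3 nudge.py rows.txt;echo '[[[0,0,0],[0,0,0],85],[[0,0,0],[0,0,0],85]]' > rows.txt && python3 nudge.py rows.txt|head -2;  python3 -c "
from h import *
c,im=shot('w16');cv2.imwrite('pics/v16.png',cv2.resize(im[60:190,150:310],None,fx=4,fy=4,interpolation=2));rel(555,-43,293)"
```

```text
clock: 49.55
eef_pos: [561.6, -30.8, 269.5]
tool_rot: [-3.142, -0.004, -0.002]
force: [-0.8, 0.2, 0.3]
width: 84.8
gripper_force: 0.0
clock: 49.75
eef_pos: [559.3, -29.2, 265.7]
t 49.8 tcp [559.4 -29.4 265.8] rpy [-3.141e+00  4.000e-03  1.000e-03]
tool shift [ -4.5  13.6 -27.2]
```

View pics/v16.png

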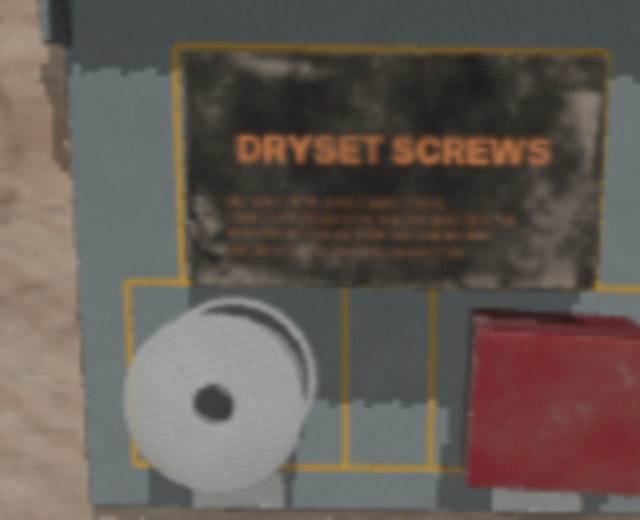

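All four stand flat and upright; the spool hole is at (213,403) and the red corners at (475,325) and (467,486). Comparing these with the first measurements.

```bash
python3 - <<'E'
from h import *
c,_=load("w16")
for n,u,z in(("spool (560.5,31.4)",(213,403),55),("rBL (584,-44)",(475,325),61),("rFL (538.4,-42.3)",(467,486),61)):
    print(n,onz(c,np.array(u)/4+[150,60]-.4,z).round(1))
E
```

```text
spool (560.5,31.4) [560.5  31.7  55. ]
rBL (584,-44) [583.9 -43.8  61. ]
rFL (538.4,-42.3) [537.3 -42.1  61. ]
```

```bash
echo '[[[0,0,0],[0,0,0],85],[[0,0,0],[0,0,0],85]]' > rows.txt && python3 nudge.py rows.txt|head -1; python3 -c "
from cell import ctrl, imaging, read_state
print(ctrl.finish_job())"
```

```text
clock: 50.0
the job is handed in; nothing more can be done
None
```

I handed the job in at about 50 s. By my camera measurements, the blue carton is within 1 mm of the orange tray's centre, the screw carton within about 2 mm of the back place, and the red carton and spool within about 1 mm of where they stood; no verdict came back.

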